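# Earth the ball tray on both contact bars and hold it over the enclosure

## Robot

A 7-joint arm with a two-finger parallel gripper is mounted at the origin on the work surface. World frame = base frame: x ahead of the robot, y to its left, z up, the work surface at z = 0. Lengths are in m, angles in rad, forces in N, time in s.
With the tool pointing down it reaches from about 0.35 to 0.9 m from the base axis. Payload 8.1 kg.
Tool frame: the origin (TCP) lies midway between the tips of the shut fingers; the grasp point (between the pads) lies 19 mm behind it; z points along the fingers, y is the line along which they close (so a half turn about z gives the same grasp; the last joint's range is limited). The gripper opens to 92 mm and grips with 3 to 60 N. Pads are 19 mm wide; open, the fingers measure 130 mm over their backs; the gripper's body (75 mm by 190 mm) begins 47 mm behind the grasp point.
Start: joints at [1.15, 0.434, 0.025, 1.573, -0.012, 1.134, -0.075], TCP at [0.195, -0.594, 0.204] pointing down, gripper open.
Joint ranges: [-2.62, 2.62], [-0.44, 2.09], [-1.27, 1.32], [0.08, 2.57], [-1.32, 4.46], [0.12, 2], [-2.74, 2.74]. Speed limits (rad/s): [2.22, 2.22, 3.01, 3.01, 3.14, 3.14, 3.14].

## Interface

Orientations are given as a rotation vector (axis times angle).
In Python, from cell import observe, get_image, camera_model, sign_off, recognise, silhouettes gives the robot as it stands.
- The arm moves only by the tool apply_moves, never from a script. Its argument "motion" is a list of rows, each an object of numbers: "x", "y", "z": the shift along the world's x, y, z in cm; "yaw": the turn about the world's z in degrees; "hand": the opening, from -1 (shut) to 1 (fully open), so that 0 is half open. In form: [{"x": .., "y": .., "z": .., "yaw": .., "hand": ..}, ...]. A call has 1 to 10 rows; each row is the pose to reach, as a shift and turn from the pose commanded when the call began; what a row does not reach only later rows make up. A row lasts 1/8 s, in which the tool goes at most 62.5 mm and 10.7 degrees, less where a joint would pass 70% of its speed; a pose out of reach is approached as far as the arm can. A call with a gripper value outside its range is refused whole. The fingers move at their own pace and stop on an object; "newtons" is the grip in N (left out, the last holds). Time passes only in rows, so rows that repeat a pose let the fingers close. It gives the time, the measured TCP pose, the force, the opening and the grip force at its end, in the units of the state.
- observe(): the state, without advancing time (a new reading comes with each control period).
- get_image(name): name is "scene" or "top" or "wrist"; returns the picture (420x560x3 uint8, blue, green, red); there is no depth.
- camera_model(name): a dict with "camera_matrix" (3x3 intrinsics, pixels), "k1" (the pictures are not rectified: a ray, as slopes to the right and down, at radius r is drawn at 1 + k1 r^2 times it, then the intrinsics apply), "T" (4x4, takes a point from camera to world coordinates). Camera axes: x right, y up, looking along -z (the intrinsics and any distortion apply to the point x, -y, -z); pixel columns grow to the right and rows downward; lengths in m; the calibration is good to about 2 mm. A picture is of the moment at which its call begins: read the wrist's pose just before it. camera_model takes no time and is no camera call; for the wrist camera it gives the pose at the moment of the call.
- sign_off(): hands the job in; it is judged then, once.
Trained networks look in the newest picture that a camera, given by its name, has taken for a name from the list of things; names that differ only in an ending like _2 or _b are one class to them, and where a whole thing is asked for, a point or a joint stands for the part that bears it (a point fixed in the world has none). Each returns a list of dicts, best first, with "p" (0 to 1); they miss things now and then, are a little off and sometimes report something else, mostly with a low value. They report only what shows in the picture. A call takes as long as a camera call. They do not tell look-alikes from the thing itself.
- recognise(query, camera): "rect" ([left, top, right, bottom] in pixels, round what is visible of it).
- silhouettes(query, camera): "mask" (420x560 bool, what is visible of it) and "rect" ([left, top, right, bottom] in pixels, round what is visible of it).
The state is a dict: "clock": time; "joints": joint angles; "dq": joint speeds; "joint_efforts": joint torques, N m; "position": TCP position; "ee_rot": TCP orientation; "force": force on the tool from outside, world axes, zero at the start; "ft_torque": the same for the moment, N m; "width": opening from 0.0 (shut) to 1.0 (fully open); "gripper_force": force on a finger pad.
Only numpy, scipy, OpenCV 4.12 (cv2) and the standard library are available. Lean on these libraries where they do the work, as an engineer would, in place of code of your own. Each camera call takes 0.05 s, during which the arm holds its last target. There are 200 camera calls.

## Task

Lift the ball tray by its fin and earth it on the bench module: with the tray off the surface, press its long contact bar flat against the middle of the sprung plate until the plate is well over half-way in, wait a moment, back off until the plate springs out, turn the tray a quarter turn and press its short contact bar against the plate in the same way. Keep the tray level so that the loose ball never leaves its pocket, and do not disturb the other things. Finish while holding the tray still and level in the air, with the ball's pocket above the middle of the gray enclosure half and the tray's underside about 4 cm clear of its rim; do not put it down or let go.

Things in the scene. Friction and masses are not known exactly. Their poses are not given: they have to be found in the camera images.
- tray_grip (a point): grip point in the upright fin of the light-gray plastic ball tray (about 200 g), 58 mm above the tray's underside and 16 mm below the top of the fin. The fin is 14 mm thick (tray x) and 44 mm long (tray y), over the tray's centre; grip it across its thickness. Tray plate 116 mm (x) by 76 mm (y), 6 mm thick, lying flat at the start. Axes: x towards the end that has the short contact bar and the ball's pocket, y towards the side that has the long contact bar, z up
- pocket (a point): centre of the floor of the round pocket that holds the ball, 35 mm from the tray's centre along tray x and 6 mm above its underside; 32 mm inside width, rim 3 mm high. An equal pocket on the other side of the fin is empty. Axes as the tray
- ball_center (a point): centre of the loose dark steel ball, 20 mm diameter, 33 g, free to roll within its pocket; its top is 26 mm above the tray's underside
- long_bar (a point): middle of the outer face of the long copper contact bar, 84 mm long and 10 mm high, on the tray's +y side (42 mm from the tray's centre), 5 mm above the underside; the face looks along tray +y. Axes as the tray
- short_bar (a point): middle of the outer face of the short copper contact bar, 56 mm long and 10 mm high, on the tray's +x end (62 mm from the tray's centre), 5 mm above the underside; the face looks along tray +x. Axes as the tray
- plate_face (a point): centre of the front face of the upright copper earthing plate, 70 mm wide (y) and 50 mm high, its lower edge 15 mm above the surface, sprung on the front of the fixed steel bench module (110 by 200 by 70 mm high, with a rocker switch and push button on top). Axes: x from the face into the module (the way the plate is pressed, roughly away from the robot), y along its width, z up. The face moves with the plate; at rest it stands 30 mm in front of the module's housing
- plate (a joint): how far the plate is pressed in: 0 at rest, 0.012 m at its stop; it is sprung and returns by itself, about 0.5 N at the start and 2.3 N at the stop
- enclosure_mouth (a point): middle of the open mouth, level with the rim, of the loose gray plastic enclosure half, an open box 110 mm (x) by 80 mm (y) and 24 mm high, lying mouth up on the surface. Axes: x along its length, z up
- jar: brass jar of heat-set inserts, 44 mm diameter, 56 mm high with its lid; origin at the centre of its underside. A bystander
- inductor: tan ceramic drum inductor, 34 mm diameter, 24 mm high; origin at the centre of its underside. A bystander
- shield: tin shield lid, 36 by 46 by 6 mm; origin at the centre of its underside. A bystander
Not all that is in view belongs to the job. What is meant by the part that bears enclosure_mouth is not brown or green, and is the smaller of those in its own colour.

How it is judged:
On the way, in this order (a step that is already met when the one before it is completed fails the run):
1. the lifted tray's long bar presses the plate more than 5 mm in, square to it within 10 degrees and within 25 mm of its middle (value of joint plate above 0.005 m and height (world z) of long_bar above 0.012 m and x of long_bar in the frame of plate_face above -0.006 m and y of long_bar in the frame of plate_face between -0.025 and 0.025 m and angle between the y axis of long_bar and the x axis of plate_face, either way round below 0.175 rad), for 0.2 s.
2. the plate has sprung out again (value of joint plate below 0.002 m), for 0.1 s.
3. the lifted tray's short bar presses the plate in the same way (value of joint plate above 0.005 m and height (world z) of short_bar above 0.012 m and x of short_bar in the frame of plate_face above -0.006 m and y of short_bar in the frame of plate_face between -0.025 and 0.025 m and angle between the x axis of short_bar and the x axis of plate_face, either way round below 0.175 rad), for 0.2 s.
At the end, for the whole second after the job is handed in: the gripper holds the tray still, level within 7 degrees, ball in its pocket, the pocket's centre within 25 mm (horizontally) of the middle of the enclosure half, the underside 15 to 80 mm above the enclosure's rim (24 mm above the surface), touching only the gripper; the plate has sprung out (horizontal distance between pocket and enclosure_mouth below 0.025 m and height (world z) of tray_grip between 0.097 and 0.162 m and angle between tray_grip's own z axis and vertical below 0.12 rad and distance between ball_center and pocket below 0.019 m and linear speed of tray below 0.02 m/s and contact force between the fingers and tray above 1 N and contact force between tray and enclosure below 0.05 N and value of joint plate below 0.002 m); the arm keeps its last pose, push and grip.
It fails at once if the ball leaves its pocket (distance between ball_center and pocket above 0.022 m).
It fails at once if the tray tips more than 20 degrees (angle between tray_grip's own z axis and vertical above 0.35 rad).
It fails at once if the enclosure half is shifted by more than 15 mm (distance of enclosure_mouth from where it was at the start of the episode above 0.015 m).
It fails at once if a bystander is shifted by more than 15 mm (distance of any of jar, inductor, shield from where it was at the start of the episode above 0.015 m).
It also fails if it takes over 67 s, if anything falls off the work surface, if the arm or the gripper's body presses on something with over 40 N, if the wrist force passes 120 N, or if a joint passes its speed limit or range.

## Working session

There is one attempt and no reset: what is moved stays moved. The work goes in short steps, Python scripts to look and compute and a tool call to move; the robot and the scene stay as the last step left them, time stands still between calls to the robot, and variables do not carry over. Pictures are saved under pics/ and viewed, at most 10 in all, crops included, and the job is handed in when it is done.

Besides the shell and the picture viewer there is one more tool, called after "Request:" by a JSON object that holds its "method" and its "body". apply_moves: Moves the arm, as the interface text tells. Its arguments: {"type":"object","properties":{"motion":{"type":"array","items":{"type":"object","properties":{"x":{"type":"number"},"y":{"type":"number"},"z":{"type":"number"},"yaw":{"type":"number"},"hand":{"type":"number"}}}},"newtons":{"type":"number"}},"required":["motion"]}

```bash
mkdir -p pics; cat > h.py <<'E'
import numpy as np, cv2
from cell import *
def pix2world(cm,uv,z):
    K=np.array(cm["camera_matrix"],float);k=cm["k1"];T=np.array(cm["T"])
    uv=np.atleast_2d(np.array(uv,float))
    p=cv2.undistortPoints(uv.reshape(-1,1,2),K,np.array([k,0,0,0.])).reshape(-1,2)
    d=np.c_[p[:,0],-p[:,1],-np.ones(len(p))]@T[:3,:3].T
    o=T[:3,3]; return o+d*((z-o[2])/d[:,2])[:,None]
def world2pix(cm,P):
    K=np.array(cm["camera_matrix"],float);T=np.array(cm["T"])
    c=(np.atleast_2d(P)-T[:3,3])@T[:3,:3]
    p=np.c_[c[:,0],-c[:,1]]/-c[:,2:3]; r2=(p**2).sum(1,keepdims=True); p=p*(1+cm["k1"]*r2)
    return p@K[:2,:2].T+K[:2,2]
E
python3 - <<'E'
from h import *
for c in("top","scene"):
    im=get_image(c);cv2.imwrite(f"pics/{c}0.png",im)
    cm=camera_model(c);print(c,np.round(cm["T"],3).tolist(),cm["k1"])
    for q in("tray_grip","ball_center","long_bar","short_bar","plate_face","enclosure_mouth","jar","inductor","shield"):
        for r in silhouettes(q,c)[:4]:
            m=r["mask"].astype(np.uint8)
            rc=cv2.minAreaRect(np.argwhere(m)[:,::-1].astype(np.float32))
            ctr=rc[0]
            print(q,round(r["p"],2),r["rect"],np.round(ctr,0),np.round(rc[1],0),round(rc[2]),int(m.sum()),np.round(pix2world(cm,ctr,0.0)[0,:2],3))
print(observe())
E
```

```text
top [[-0.026, 0.982, -0.186, 0.303], [-1.0, -0.024, 0.012, -0.06], [0.008, 0.186, 0.982, 1.133], [0.0, 0.0, 0.0, 1.0]] 0.036294198957364014
tray_grip 0.75 [154.5, 194.7, 201.6, 225.9] [176. 209.] [42. 27.] 11 1074 [0.515 0.227]
ball_center 0.47 [156.1, 195.1, 199.0, 227.5] [177. 210.] [40. 27.] 10 990 [0.515 0.227]
long_bar 0.86 [155.5, 192.9, 196.7, 228.5] [176. 209.] [40. 28.] 11 1047 [0.516 0.227]
short_bar 0.8 [151.9, 194.1, 196.7, 226.3] [176. 209.] [41. 27.] 10 1021 [0.515 0.228]
short_bar 0.58 [322.9, 137.0, 337.6, 156.2] [332. 145.] [14. 19.] 34 232 [ 0.708 -0.247]
enclosure_mouth 0.92 [385.9, 260.6, 431.8, 322.1] [409. 292.] [43. 56.] 3 2234 [ 0.257 -0.445]
enclosure_mouth 0.87 [328.4, 235.8, 371.3, 284.3] [350. 257.] [41. 29.] 42 1159 [ 0.362 -0.282]
enclosure_mouth 0.63 [347.6, 164.3, 416.6, 229.1] [382. 197.] [41. 56.] 44 2196 [ 0.538 -0.39 ]
enclosure_mouth 0.6 [308.8, 187.5, 336.2, 229.5] [322. 206.] [37. 27.] 90 1054 [ 0.517 -0.21 ]
jar 0.6 [326.6, 135.5, 341.1, 157.9] [332. 144.] [13. 19.] 27 224 [ 0.71  -0.247]
inductor 0.49 [158.1, 140.1, 168.8, 159.5] [162. 150.] [
[... 1356 characters left out ...]
: array([ 1.15040254,  0.43449845,  0.02503463,  1.57323712, -0.01157413,
        1.13398635, -0.07507195]), 'dq': array([ 2.27905994e-03, -8.58379624e-04, -3.86940422e-04, -2.67074043e-05,
        2.91668536e-04, -1.12716383e-03,  2.46495871e-05]), 'joint_efforts': array([-1.98427217e-03, -6.67683935e+01,  9.83266421e-01, -3.14814091e+01,
       -6.07054937e-02,  3.25285946e-02,  7.97701523e-05]), 'position': array([ 0.19523961, -0.59372285,  0.20362883]), 'ee_rot': array([ 3.10200838e+00,  4.96966505e-01, -7.06628053e-05]), 'force': array([-0.06304711, -0.31110562, -0.37468499]), 'ft_torque': array([-0.00756258,  0.03624539, -0.01697869]), 'gripper_force': 0.0, 'width': 0.9988670126824449}
```

View pics/top0.png

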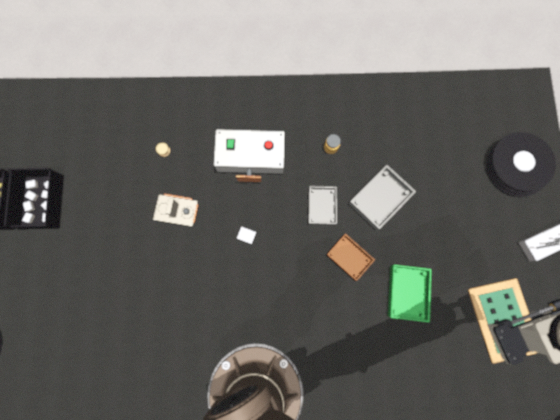

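View pics/scene0.png

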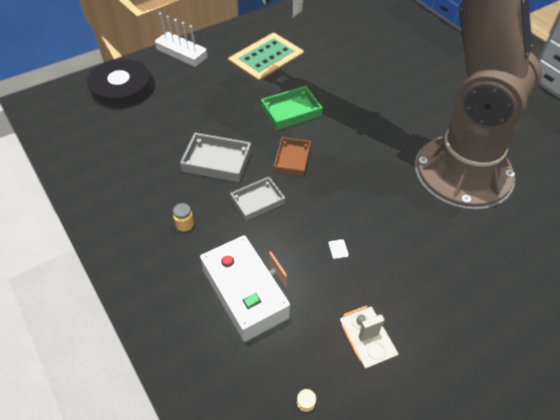

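The small gray enclosure half is at about (322,205) in the top picture. The tray is at (176,209), with the ball at right and copper on its upper and right sides. The plate is at about (248,179). I'll look closer from the wrist.

Request:
{"method": "apply_moves", "body": {"motion": [{"x": 2.5, "y": 5.5, "z": 1}, {"x": 5, "y": 11, "z": 2}, {"x": 7.5, "y": 16.5, "z": 3, "yaw": -5}, {"x": 10, "y": 22, "z": 4, "yaw": -8}, {"x": 13, "y": 27.5, "z": 5, "yaw": -12}, {"x": 16, "y": 33, "z": 6, "yaw": -16}, {"x": 18.5, "y": 38.5, "z": 7, "yaw": -18.2}, {"x": 21, "y": 44, "z": 8, "yaw": -18.2}, {"x": 23.5, "y": 49.5, "z": 9, "yaw": -18.2}, {"x": 25, "y": 54, "z": 10, "yaw": -18.2}]}}

```text
schema error: expected keys x, y, z, yaw, hand
```

Request:
{"method": "apply_moves", "body": {"motion": [{}, {}]}}

```text
schema error: expected keys x, y, z, yaw, hand
```

```bash
python3 - <<'E'
from h import *
o=observe();print(o["clock"],o["position"],o["ee_rot"],o["joints"])
cm=camera_model("wrist");im=get_image("wrist");cv2.imwrite("pics/w1.png",im);print(np.round(cm["T"],3))
for q in("plate_face","enclosure_mouth","tray_grip","jar","shield"):
    for r in silhouettes(q,"wrist")[:3]:
        m=r["mask"].astype(np.uint8);rc=cv2.minAreaRect(np.argwhere(m)[:,::-1].astype(np.float32))
        print(q,round(r["p"],2),np.round(r["rect"]),int(m.sum()),[np.round(pix2world(cm,cv2.boxPoints(rc),z)[:,:2],3).tolist() for z in(0,.024)])
E
```

```text
1.0 [ 0.19523961 -0.59372285  0.20362883] [ 3.10200838e+00  4.96966505e-01 -7.06628053e-05] [ 1.15040254  0.43449845  0.02503463  1.57323712 -0.01157413  1.13398635
 -0.07507195]
[[ 0.312  0.909  0.275  0.271]
 [-0.95   0.298  0.091 -0.568]
 [ 0.001 -0.29   0.957  0.385]
 [ 0.     0.     0.     1.   ]]
enclosure_mouth 0.88 [ 59.   0. 225. 165.] 18631 [[[0.184, -0.349], [0.338, -0.384], [0.332, -0.503], [0.172, -0.48]], [[0.189, -0.363], [0.334, -0.395], [0.328, -0.507], [0.178, -0.486]]]
```

View pics/w1.png

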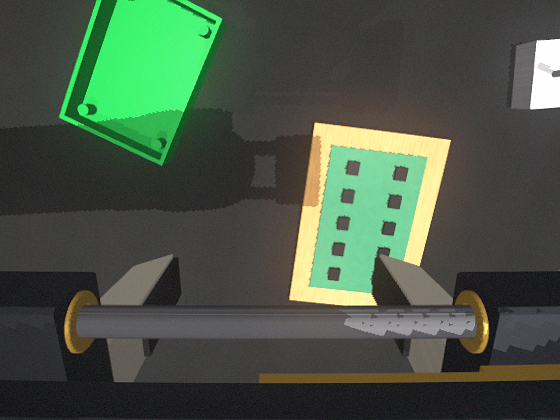

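The moves were refused because every row needs all the keys, so the wrist picture still shows the start pose (green box at left).

Request:
{"method": "apply_moves", "body": {"motion": [{"x": 2.5, "y": 5.5, "z": 1, "yaw": 0, "hand": 1}, {"x": 5, "y": 11, "z": 2, "yaw": -2, "hand": 1}, {"x": 7.5, "y": 16.5, "z": 3, "yaw": -5, "hand": 1}, {"x": 10, "y": 22, "z": 4, "yaw": -8, "hand": 1}, {"x": 13, "y": 27.5, "z": 6, "yaw": -12, "hand": 1}, {"x": 16, "y": 33, "z": 8, "yaw": -16, "hand": 1}, {"x": 18.5, "y": 38.5, "z": 10, "yaw": -18.2, "hand": 1}, {"x": 19, "y": 44, "z": 12, "yaw": -18.2, "hand": 1}, {"x": 19, "y": 49.5, "z": 13, "yaw": -18.2, "hand": 1}, {"x": 19, "y": 52, "z": 13, "yaw": -18.2, "hand": 1}]}}

```text
clock: 2.55
position: [0.3857, -0.0704, 0.3349]
ee_rot: [3.141, 0.007, 0.004]
force: [-0.3, -0.6, -0.1]
width: 1.002
gripper_force: 0.0
```

Request:
{"method": "apply_moves", "body": {"motion": [{"x": 0, "y": 0, "z": 0, "yaw": 0, "hand": 1}, {"x": 0, "y": 0, "z": 0, "yaw": 0, "hand": 1}, {"x": 0, "y": 0, "z": 0, "yaw": 0, "hand": 1}]}}

```text
clock: 2.92
position: [0.3852, -0.0749, 0.3335]
ee_rot: [3.142, -0.003, -0.001]
force: [-0.4, 0.7, -0.3]
width: 1.001
gripper_force: 0.0
```

```bash
python3 - <<'E'
from h import *
o=observe();print(o["clock"],o["position"],o["ee_rot"],o["joints"])
cm=camera_model("wrist");im=get_image("wrist");cv2.imwrite("pics/w2.png",im);print(np.round(cm["T"],3))
for q in("plate_face","enclosure_mouth","tray_grip","jar","shield"):
    for r in silhouettes(q,"wrist")[:3]:
        m=r["mask"].astype(np.uint8);rc=cv2.minAreaRect(np.argwhere(m)[:,::-1].astype(np.float32))
        print(q,round(r["p"],2),np.round(r["rect"]),int(m.sum()),[np.round(pix2world(cm,cv2.boxPoints(rc),z)[:,:2],3).tolist() for z in(0,.024)])
E
```

```text
2.925 [ 0.38516778 -0.07488866  0.33345378] [ 3.14156852e+00 -3.26954637e-03 -7.08818767e-04] [ 0.42336667 -0.0246775  -0.35218663  1.83648102 -0.0087118   1.32873242
 -1.49950704]
[[-0.003  0.957  0.29   0.465]
 [-1.    -0.003 -0.    -0.074]
 [ 0.001 -0.29   0.957  0.514]
 [ 0.     0.     0.     1.   ]]
enclosure_mouth 0.9 [341.   9. 418. 103.] 6265 [[[0.465, -0.163], [0.583, -0.17], [0.576, -0.258], [0.456, -0.256]], [[0.465, -0.159], [0.578, -0.166], [0.571, -0.249], [0.456, -0.247]]]
enclosure_mouth 0.73 [475. 196. 560. 271.] 5370 [[[0.338, -0.365], [0.338, -0.49], [0.214, -0.518], [0.215, -0.384]], [[0.344, -0.351], [0.344, -0.47], [0.225, -0.497], [0.227, -0.37]]]
enclosure_mouth 0.6 [376. 130. 478. 226.] 5017 [[[0.374, -0.211], [0.434, -0.271], [0.349, -0.362], [0.283, -0.301]], [[0.378, -0.204], [0.436, -0.262], [0.355, -0.349], [0.292, -0.291]]]
tray_grip 0.72 [  0.  28.  95. 105.] 5686 [[[0.491, 0.314], [0.57, 0.281], [0.545, 0.152], [0.464, 0.179]], [[0.49, 0.296], [0.565, 0.265], [0.541, 0.141], [0.464, 0.167]]]
shield 0.93 [186. 109. 222. 144.] 947 [[[0.426, 0.052], [0.461, 0.037], [0.445, -0.008], [0.409, 0.007]], [[0.428, 0.046], [0.461, 0.032], [0.445, -0.011], [0.412, 0.003]]]
```

View pics/w2.png

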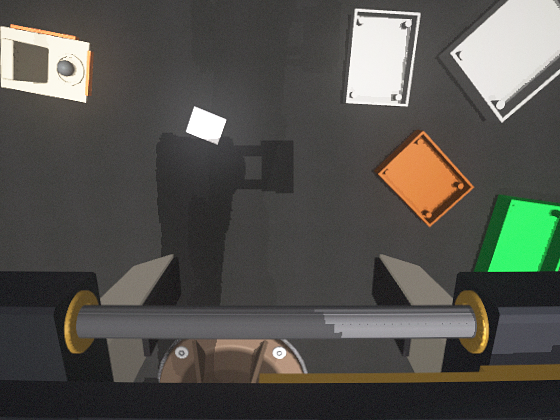

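The wrist view shows the small gray enclosure at (382,57), the tray at (47,64) and the shield at (206,125). The module is out of the frame above. I'll move forward and left so that the tray and plate show together.

Request:
{"method": "apply_moves", "body": {"motion": [{"x": 2, "y": 4, "z": -1, "yaw": -3, "hand": 1}, {"x": 5, "y": 9, "z": -2, "yaw": -6, "hand": 1}, {"x": 7.5, "y": 14, "z": -3, "yaw": -9, "hand": 1}, {"x": 9, "y": 19, "z": -3, "yaw": -12, "hand": 1}, {"x": 9, "y": 20, "z": -3, "yaw": -12, "hand": 1}, {"x": 9, "y": 20, "z": -3, "yaw": -12, "hand": 1}, {"x": 9, "y": 20, "z": -3, "yaw": -12, "hand": 1}, {"x": 9, "y": 20, "z": -3, "yaw": -12, "hand": 1}]}}

```text
clock: 4.22
position: [0.4753, 0.1247, 0.3038]
ee_rot: [3.123, -0.332, 0.001]
force: [-0.2, 0.2, -0.8]
width: 1.004
gripper_force: 0.0
```

```bash
python3 - <<'E'
from h import *
o=observe();print(o["clock"],o["position"],o["ee_rot"],o["joints"])
cm=camera_model("wrist");im=get_image("wrist");cv2.imwrite("pics/w3.png",im);np.save("w3.npy",cm,allow_pickle=True)
cv2.imwrite("pics/w3v.png",cv2.resize(im[:300],(800,429),interpolation=cv2.INTER_CUBIC))
for q in("plate_face","tray_grip","ball_center","shield"):
    for r in silhouettes(q,"wrist")[:3]:
        m=r["mask"].astype(np.uint8);rc=cv2.minAreaRect(np.argwhere(m)[:,::-1].astype(np.float32))
        print(q,round(r["p"],2),np.round(r["rect"]),int(m.sum()),[np.round(pix2world(cm,cv2.boxPoints(rc),z)[:,:2],3).tolist() for z in(0,.006,.065)])
E
```

```text
4.225 [0.47533117 0.1247305  0.30381915] [ 3.12335760e+00 -3.31617132e-01  7.32676940e-04] [ 0.10446686  0.19358258 -0.55767866  1.69254374  0.10714853  1.28573664
 -2.25736494]
plate_face 0.69 [324.  30. 390.  52.] 553 [[[0.608, 0.04], [0.606, -0.044], [0.595, -0.045], [0.597, 0.04]], [[0.607, 0.041], [0.605, -0.042], [0.594, -0.043], [0.596, 0.041]], [[0.601, 0.049], [0.599, -0.024], [0.589, -0.024], [0.591, 0.049]]]
ball_center 0.68 [209. 145. 223. 163.] 203 [[[0.52, 0.206], [0.516, 0.186], [0.497, 0.191], [0.501, 0.211]], [[0.52, 0.204], [0.516, 0.185], [0.497, 0.19], [0.502, 0.209]], [[0.524, 0.193], [0.521, 0.176], [0.504, 0.18], [0.508, 0.197]]]
shield 0.71 [337. 163. 379. 195.] 957 [[[0.427, 0.05], [0.462, 0.037], [0.444, -0.007], [0.408, 0.005]], [[0.429, 0.051], [0.463, 0.038], [0.445, -0.006], [0.41, 0.006]], [[0.444, 0.058], [0.474, 0.047], [0.458, 0.008], [0.427, 0.019]]]
```

View pics/w3v.png

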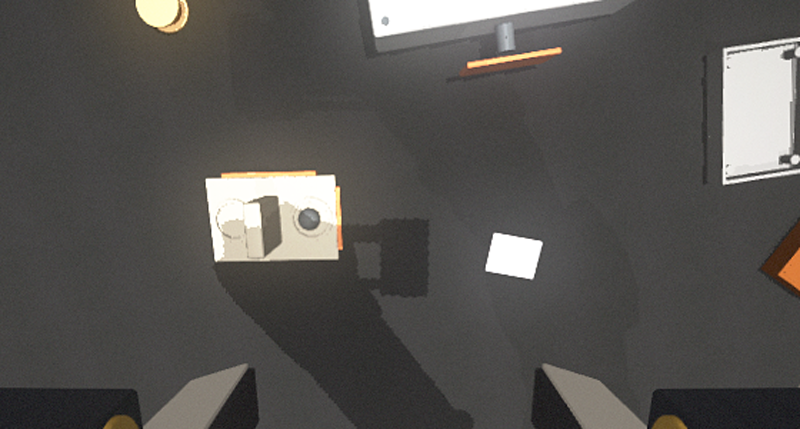

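The zoomed wrist view shows the tray with corners at about (206,178), (337,176), (338,260) and (215,262). Its fin is at (262,227) and the ball at (309,219), with the long bar on the far side and the short bar on the right. The plate's top edge runs from (467,66) to (562,49).

```bash
python3 - <<'E'
from h import *
cm=np.load("w3.npy",allow_pickle=True).item()
s=0.7
f=lambda p,z:np.round(pix2world(cm,np.array(p)*s,z)[:,:2],4)
t=f([(206,178),(337,176),(338,260),(215,262)],.006);print("tray",t.tolist(),t.mean(0),np.degrees(np.arctan2(*(t[1]+t[2]-t[0]-t[3])[::-1])),np.linalg.norm(t-np.roll(t,1,0),axis=1))
print("bar long",f([(221,173),(316,172)],.01).tolist(),"ball",f([(309,219)],.016),"fin top",f([(246,203),(266,203),(262,257),(246,257)],.074).tolist())
for z in(.065,):
    p=f([(467,66),(562,49)],z);print("plate",p.tolist(),p.mean(0),np.degrees(np.arctan2(*(p[0]-p[1])[::-1])))
p=f([(375,37),(605,10)],.07);print("mod",p.tolist(),np.degrees(np.arctan2(*(p[0]-p[1])[::-1])))
E
```

```text
tray [[0.563, 0.2787], [0.5396, 0.1639], [0.4655, 0.1813], [0.4881, 0.294]] [0.51405  0.229475] -101.4309626689772 [0.07644671 0.11716057 0.0761155  0.11494368]
bar long [[0.5642, 0.2629], [0.547, 0.1807]] ball [[0.5089 0.1961]] fin top [[0.5368, 0.23], [0.5334, 0.2148], [0.4932, 0.2297], [0.4959, 0.2422]]
plate [[0.5983, 0.0442], [0.5954, -0.0264]] [0.59685 0.0089 ] 87.64781297949955
mod [[0.6307, 0.1064], [0.6144, -0.0585]] 84.35477762683014
```

Request:
{"method": "apply_moves", "body": {"motion": [{"x": 1, "y": 3, "z": -4, "yaw": 0.7, "hand": 1}, {"x": 2, "y": 6, "z": -8, "yaw": 0.7, "hand": 1}, {"x": 3, "y": 9, "z": -12, "yaw": 0.7, "hand": 1}, {"x": 3.9, "y": 10.4, "z": -16, "yaw": 0.7, "hand": 1}, {"x": 3.9, "y": 10.4, "z": -18, "yaw": 0.7, "hand": 1}, {"x": 3.9, "y": 10.4, "z": -18, "yaw": 0.7, "hand": 1}, {"x": 3.9, "y": 10.4, "z": -18, "yaw": 0.7, "hand": 1}, {"x": 3.9, "y": 10.4, "z": -18, "yaw": 0.7, "hand": 1}]}}

```text
clock: 5.48
position: [0.515, 0.2304, 0.125]
ee_rot: [-3.125, 0.31, -0.003]
force: [0.2, -0.6, -0.3]
width: 1.001
gripper_force: 0.0
```

```bash
python3 - <<'E'
from h import *
o=observe();print(o["clock"],o["position"],o["ee_rot"],o["width"])
cm=np.load("w3.npy",allow_pickle=True).item()
im=cv2.imread("pics/w3.png")
def fit(im,cm,roi,z,name):
    x0,y0,x1,y1=roi;c=im[y0:y1,x0:x1].astype(int);m=(c[...,2]>c[...,0]+60)
    top=[];
    for j in range(m.shape[1]):
        i=np.flatnonzero(m[:,j])
        if len(i): top.append((x0+j,y0+i.min()))
    top=np.array(top,float)
    vx,vy,px,py=cv2.fitLine(top.astype(np.float32),cv2.DIST_HUBER,0,.01,.01).ravel()
    e=[(x,py+vy/vx*(x-px)) for x in(top[:,0].min(),top[:,0].max()+1)]
    w=pix2world(cm,e,z)[:,:2];print(name,np.round(e,1).tolist(),np.round(w,4).tolist(),w.mean(0).round(4),np.degrees(np.arctan2(*(w[0]-w[1])[::-1])))
fit(im,cm,(310,20,405,60),.065,"wrist")
im=cv2.imread("pics/top0.png");cm=camera_model("top");fit(im,cm,(225,172,275,190),.065,"top")
m=(im[130:175,200:300].min(2)>170);pts=np.argwhere(m)[:,::-1]+[200,130]
print(np.round(pix2world(cm,cv2.boxPoints(cv2.minAreaRect(pts.astype(np.float32))),.07)[:,:2],4).tolist())
E
```

```text
5.475 [0.5150326  0.23039043 0.12496739] [-3.12536865e+00  3.09915510e-01 -3.02656352e-03] 1.0010901618188153
wrist [[327.0, 43.4], [393.0, 32.9]] [[0.601, 0.0436], [0.5969, -0.0261]] [0.5989 0.0088] 86.6519478068604
top [[236.0, 174.8], [261.0, 176.2]] [[0.6001, 0.043], [0.5942, -0.0287]] [0.5972 0.0071] 85.33446255803847
[[0.6275, 0.1065], [0.7388, 0.1036], [0.7279, -0.099], [0.6167, -0.0926]]
```

Request:
{"method": "apply_moves", "body": {"motion": [{"x": 0, "y": -0.1, "z": -3, "yaw": 0, "hand": 1}, {"x": 0, "y": -0.1, "z": -6, "yaw": 0, "hand": 1}, {"x": 0, "y": -0.1, "z": -8, "yaw": 0, "hand": 1}, {"x": 0, "y": -0.1, "z": -8.6, "yaw": 0, "hand": 1}, {"x": 0, "y": -0.1, "z": -8.6, "yaw": 0, "hand": 1}, {"x": 0, "y": -0.1, "z": -8.6, "yaw": 0, "hand": 0.4}, {"x": 0, "y": -0.1, "z": -8.6, "yaw": 0, "hand": 0}, {"x": 0, "y": -0.1, "z": -8.6, "yaw": 0, "hand": -0.4}], "newtons": 25}}

```text
clock: 6.48
position: [0.5145, 0.2293, 0.0381]
ee_rot: [-3.126, 0.309, -0.001]
force: [0.2, -0.2, -0.3]
width: 0.724
gripper_force: 0.0
```

Request:
{"method": "apply_moves", "body": {"motion": [{"x": 0, "y": 0, "z": 0, "yaw": 0, "hand": -0.6}, {"x": 0, "y": 0, "z": 0, "yaw": 0, "hand": -0.7}, {"x": 0, "y": 0, "z": 0, "yaw": 0, "hand": -0.8}, {"x": 0, "y": 0, "z": 0, "yaw": 0, "hand": -1}, {"x": 0, "y": 0, "z": 0, "yaw": 0, "hand": -1}, {"x": 0, "y": 0, "z": 0, "yaw": 0, "hand": -1}, {"x": 0, "y": 0, "z": 0, "yaw": 0, "hand": -1}]}}

```text
clock: 7.35
position: [0.5143, 0.2293, 0.0376]
ee_rot: [-3.126, 0.309, -0.0]
force: [1.0, 0.6, -0.5]
width: 0.155
gripper_force: 25.0
```

Request:
{"method": "apply_moves", "body": {"motion": [{"x": 0, "y": 0, "z": 0.2, "yaw": 0, "hand": -1}, {"x": 0, "y": 0, "z": 0.7, "yaw": 0, "hand": -1}, {"x": 0, "y": 0, "z": 1.4, "yaw": 0, "hand": -1}, {"x": 0, "y": 0, "z": 2.1, "yaw": 0, "hand": -1}, {"x": 0, "y": 0, "z": 2.8, "yaw": 0, "hand": -1}, {"x": 0, "y": 0, "z": 3.3, "yaw": 0, "hand": -1}, {"x": 0, "y": 0, "z": 3.4, "yaw": 0, "hand": -1}, {"x": 0, "y": 0, "z": 3.4, "yaw": 0, "hand": -1}, {"x": 0, "y": 0, "z": 3.4, "yaw": 0, "hand": -1}]}}

```text
clock: 8.48
position: [0.5141, 0.2292, 0.0714]
ee_rot: [3.126, -0.309, -0.001]
force: [-0.1, 0.2, -3.0]
width: 0.15
gripper_force: 25.0
```

```bash
python3 - <<'E'
from h import *
o=observe();print(o["clock"],o["position"],o["ee_rot"],o["width"],o["gripper_force"],o["force"])
im=get_image("scene");a=cv2.resize(im[260:420,250:450],(500,400),interpolation=cv2.INTER_CUBIC)
b=get_image("wrist");cv2.imwrite("pics/w4.png",np.hstack([a,cv2.resize(b,(300,225)) if 0 else np.pad(cv2.resize(b,(300,225)),((0,175),(0,0),(0,0)))]))
E
```

```text
8.475 [0.51410201 0.22918409 0.07140548] [ 3.12609353e+00 -3.09061645e-01 -6.21151070e-04] 0.14976497272727216 24.99798059463501 [-0.08512395  0.20994673 -3.0473259 ]
```

View pics/w4.png

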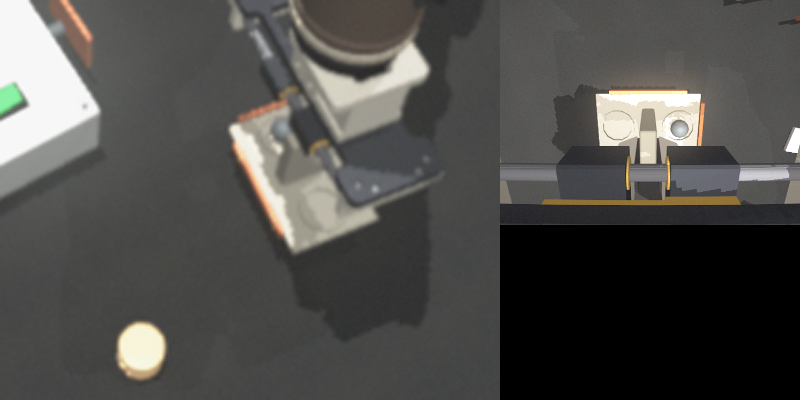

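The tray is lifted level with the ball in its pocket, at about (280,130) in the left view. I'll raise the grip force and carry the tray to the plate.

Request:
{"method": "apply_moves", "body": {"motion": [{"x": 0, "y": -0.3, "z": 0, "yaw": 0, "hand": -1}, {"x": 0, "y": -1, "z": 0, "yaw": 1, "hand": -1}, {"x": 0.1, "y": -2.2, "z": 0, "yaw": 2, "hand": -1}, {"x": 0.2, "y": -3.8, "z": 0, "yaw": 3, "hand": -1}, {"x": 0.3, "y": -5.5, "z": 0, "yaw": 4, "hand": -1}, {"x": 0.4, "y": -7.3, "z": 0, "yaw": 5, "hand": -1}, {"x": 0.5, "y": -9.1, "z": 0, "yaw": 6, "hand": -1}, {"x": 0.6, "y": -10.9, "z": 0, "yaw": 7, "hand": -1}, {"x": 0.7, "y": -12.7, "z": 0, "yaw": 8, "hand": -1}, {"x": 0.7, "y": -14.5, "z": 0, "yaw": 8, "hand": -1}], "newtons": 55}}

```text
clock: 9.82
position: [0.5212, 0.0826, 0.0716]
ee_rot: [3.14, -0.091, -0.0]
force: [-0.1, 0.9, -3.4]
width: 0.146
gripper_force: 55.0
```

Request:
{"method": "apply_moves", "body": {"motion": [{"x": 0, "y": -1.7, "z": 0, "yaw": 0, "hand": -1}, {"x": 0, "y": -3.3, "z": 0, "yaw": 0, "hand": -1}, {"x": 0, "y": -4.8, "z": 0, "yaw": 0, "hand": -1}, {"x": 0, "y": -6, "z": 0, "yaw": 0, "hand": -1}, {"x": 0, "y": -6.8, "z": 0, "yaw": 0, "hand": -1}, {"x": 0, "y": -7.2, "z": 0, "yaw": 0, "hand": -1}, {"x": 0, "y": -7.2, "z": 0, "yaw": 0, "hand": -1}, {"x": 0, "y": -7.2, "z": 0, "yaw": 0, "hand": -1}]}}

```text
clock: 10.82
position: [0.5213, 0.0129, 0.0717]
ee_rot: [-3.14, 0.089, -0.0]
force: [-0.2, 0.5, -2.9]
width: 0.147
gripper_force: 55.0
```

```bash
python3 - <<'E'
from h import *
o=observe();print(o["clock"],o["position"],o["ee_rot"],o["width"],o["gripper_force"],o["force"])
im=get_image("scene");a=cv2.resize(im[210:330,230:380],(500,400),interpolation=cv2.INTER_CUBIC)
b=get_image("wrist");cv2.imwrite("pics/w5w.png",b);np.save("w5.npy",camera_model("wrist"),allow_pickle=True)
b=b[30:300,130:430];b=cv2.resize(b,(300,270))
cv2.imwrite("pics/w5.png",np.hstack([a,np.pad(b,((0,130),(0,0),(0,0)))]))
E
```

```text
10.825 [0.52132331 0.01290995 0.07167992] [-3.14001923e+00  8.90938933e-02 -1.73049274e-04] 0.14731522389800208 54.997742772102356 [-0.22146575  0.49595976 -2.91394475]
```

View pics/w5.png

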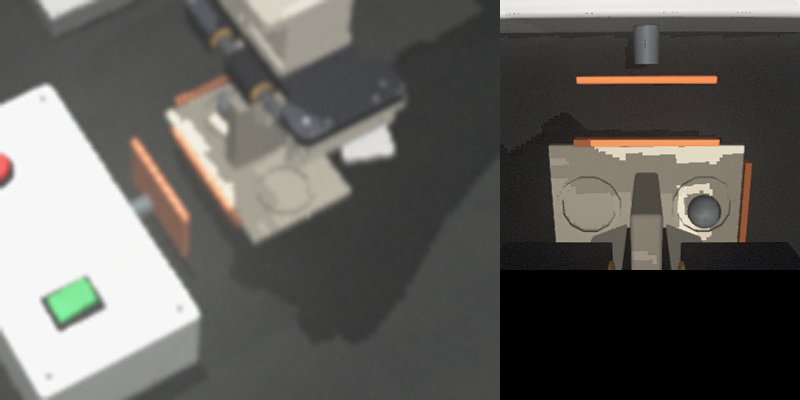

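Both views show the long bar square to the plate and centred on it. I'll measure the remaining gap.

```bash
python3 - <<'E'
from h import *
cm=np.load("w5.npy",allow_pickle=True).item();im=cv2.imread("pics/w5w.png").astype(int)
m=(im[...,2]>im[...,0]+90)&(im[...,2]>150)
n,l,st,c=cv2.connectedComponentsWithStats(m.astype(np.uint8))
for i in range(1,n):
    if st[i,4]>150:
        p=np.argwhere(l==i)[:,::-1]
        x0,x1=p[:,0].min(),p[:,0].max()+1
        e=[(x0,p[p[:,0]<x0+8,1].max()+1),(x1,p[p[:,0]>x1-9,1].max()+1),(x0,p[p[:,0]<x0+8,1].min()),(x1,p[p[:,0]>x1-9,1].min())]
        print(st[i],[np.round(pix2world(cm,e,z)[:,:2],4).tolist() for z in(.065,.043)])
E
```

```text
[ 206  106  141    8 1108] [[[0.5973, 0.0442], [0.5933, -0.0255], [0.6006, 0.0438], [0.5971, -0.0255]], [[0.5969, 0.0482], [0.5924, -0.0296], [0.6006, 0.0478], [0.5967, -0.0296]]]
[204 169 146   8 889] [[[0.5664, 0.0486], [0.562, -0.0269], [0.5695, 0.0483], [0.5657, -0.0269]], [[0.5624, 0.0532], [0.5575, -0.0312], [0.5659, 0.0528], [0.5616, -0.0312]]]
[370 209  10  63 161] [[[0.5066, -0.0382], [0.5063, -0.0439], [0.543, -0.0376], [0.5433, -0.0429]], [[0.4956, -0.0438], [0.4953, -0.0501], [0.5363, -0.0431], [0.5366, -0.0491]]]
```

Request:
{"method": "apply_moves", "body": {"motion": [{"x": 0.3, "y": 0, "z": 0, "yaw": 0, "hand": -1}, {"x": 0.9, "y": 0, "z": 0, "yaw": 0, "hand": -1}, {"x": 1.6, "y": -0.1, "z": 0, "yaw": 0, "hand": -1}, {"x": 2.2, "y": -0.1, "z": 0, "yaw": 0, "hand": -1}, {"x": 2.7, "y": -0.2, "z": 0, "yaw": 0, "hand": -1}, {"x": 3.1, "y": -0.2, "z": 0, "yaw": 0, "hand": -1}, {"x": 3.5, "y": -0.2, "z": 0, "yaw": 0, "hand": -1}, {"x": 3.8, "y": -0.2, "z": 0, "yaw": 0, "hand": -1}, {"x": 4, "y": -0.2, "z": 0, "yaw": 0, "hand": -1}, {"x": 4, "y": -0.2, "z": 0, "yaw": 0, "hand": -1}]}}

```text
clock: 12.18
position: [0.5611, 0.0102, 0.0715]
ee_rot: [3.14, -0.09, -0.001]
force: [-1.6, -0.4, -2.5]
width: 0.149
gripper_force: 55.0
```

Request:
{"method": "apply_moves", "body": {"motion": [{"x": 0, "y": 0, "z": 0, "yaw": 0, "hand": -1}, {"x": 0, "y": 0, "z": 0, "yaw": 0, "hand": -1}, {"x": 0, "y": 0, "z": 0, "yaw": 0, "hand": -1}, {"x": 0, "y": 0, "z": 0, "yaw": 0, "hand": -1}]}}

```text
clock: 12.68
position: [0.5612, 0.0103, 0.0716]
ee_rot: [3.14, -0.09, -0.0]
force: [-2.0, -0.4, -2.0]
width: 0.149
gripper_force: 55.0
```

```bash
python3 - <<'E'
from h import *
F=[]
for i in range(4):
    b=get_image("wrist");F.append(observe()["force"])
print(np.mean(F,0),observe()["position"]);cm=camera_model("wrist")
cv2.imwrite("pics/w6w.png",b);im=b.astype(int)
m=(im[...,2]>im[...,0]+90)&(im[...,2]>150)
n,l,st,c=cv2.connectedComponentsWithStats(m.astype(np.uint8))
for i in range(1,n):
    if st[i,4]>150:
        p=np.argwhere(l==i)[:,::-1];x0,x1=p[:,0].min(),p[:,0].max()+1
        e=[(x0,p[p[:,0]<x0+8,1].max()+1),(x1,p[p[:,0]>x1-9,1].max()+1),(x0,p[p[:,0]<x0+8,1].min()),(x1,p[p[:,0]>x1-9,1].min())]
        print(st[i],np.round(pix2world(cm,e,.065)[:,:2],4).tolist())
E
```

```text
[-1.49429157 -0.93823743 -3.59100663] [0.56123001 0.01030747 0.07163022]
[391   0  30   7 154] [[0.6806, -0.0488], [0.6804, -0.0627], [0.6831, -0.0487], [0.6825, -0.0626]]
[209 169 141   8 924] [[0.6062, 0.0434], [0.6014, -0.0295], [0.6093, 0.0431], [0.6051, -0.0295]]
```

The force is about −1.7 N and the plate has moved 8.5 mm. Now I back off and turn.

Request:
{"method": "apply_moves", "body": {"motion": [{"x": -0.2, "y": 0, "z": 0, "yaw": 0, "hand": -1}, {"x": -0.7, "y": 0, "z": 0, "yaw": 0, "hand": -1}, {"x": -1.5, "y": 0.1, "z": 0, "yaw": 0, "hand": -1}, {"x": -2.5, "y": 0.1, "z": 0, "yaw": 0, "hand": -1}, {"x": -3.6, "y": 0.2, "z": 0, "yaw": 0, "hand": -1}, {"x": -4.7, "y": 0.3, "z": 0, "yaw": 0, "hand": -1}, {"x": -5.6, "y": 0.3, "z": 0, "yaw": 0, "hand": -1}, {"x": -6.1, "y": 0.3, "z": 0, "yaw": 2, "hand": -1}, {"x": -6.3, "y": 0.3, "z": 0, "yaw": 6, "hand": -1}, {"x": -6.3, "y": 0.3, "z": 0, "yaw": 12, "hand": -1}]}}

```text
clock: 14.12
position: [0.4982, 0.0132, 0.0717]
ee_rot: [3.132, 0.245, 0.0]
force: [0.0, -0.1, -2.3]
width: 0.148
gripper_force: 55.0
```

Request:
{"method": "apply_moves", "body": {"motion": [{"x": 0, "y": 0, "z": 0, "yaw": 7, "hand": -1}, {"x": 0, "y": 0, "z": 0, "yaw": 14, "hand": -1}, {"x": 0, "y": 0, "z": 0, "yaw": 21, "hand": -1}, {"x": 0, "y": 0, "z": 0, "yaw": 28, "hand": -1}, {"x": 0, "y": 0, "z": 0, "yaw": 35, "hand": -1}, {"x": 0, "y": 0, "z": 0, "yaw": 42, "hand": -1}, {"x": 0, "y": 0, "z": 0, "yaw": 49, "hand": -1}, {"x": 0, "y": 0, "z": 0, "yaw": 56, "hand": -1}, {"x": 0, "y": 0, "z": 0, "yaw": 62, "hand": -1}, {"x": 0, "y": 0, "z": 0, "yaw": 67, "hand": -1}]}}

```text
clock: 15.38
position: [0.4984, 0.0131, 0.0717]
ee_rot: [2.476, 1.933, 0.0]
force: [-0.8, -0.3, -3.2]
width: 0.147
gripper_force: 55.0
```

Request:
{"method": "apply_moves", "body": {"motion": [{"x": 0, "y": 0, "z": 0, "yaw": 5, "hand": -1}, {"x": 0, "y": 0, "z": 0, "yaw": 9, "hand": -1}, {"x": 0, "y": 0, "z": 0, "yaw": 11, "hand": -1}, {"x": 0, "y": 0, "z": 0, "yaw": 11, "hand": -1}, {"x": 0, "y": 0, "z": 0, "yaw": 11, "hand": -1}, {"x": 0, "y": 0, "z": 0, "yaw": 11, "hand": -1}]}}

```text
clock: 16.12
position: [0.4983, 0.0132, 0.0717]
ee_rot: [2.285, 2.156, 0.0]
force: [-0.7, -0.4, -3.1]
width: 0.144
gripper_force: 55.0
```

```bash
python3 - <<'E'
from h import *
o=observe();print(o["clock"],o["position"],o["ee_rot"],o["joints"],o["force"])
im=get_image("scene");a=cv2.resize(im[210:330,230:380],(500,400),interpolation=cv2.INTER_CUBIC)
b=get_image("wrist");b=cv2.resize(b,(300,225))
cv2.imwrite("pics/w7.png",np.hstack([a,np.pad(b,((0,175),(0,0),(0,0)))]))
E
```

```text
16.125 [0.49832448 0.01324581 0.07169281] [2.28468095e+00 2.15603265e+00 1.21289156e-05] [ 0.55951882  0.58358468 -0.95798092  1.97407354  0.61155252  0.90332374
 -0.7785104 ] [-0.69103438 -0.43136312 -3.09108462]
```

View pics/w7.png

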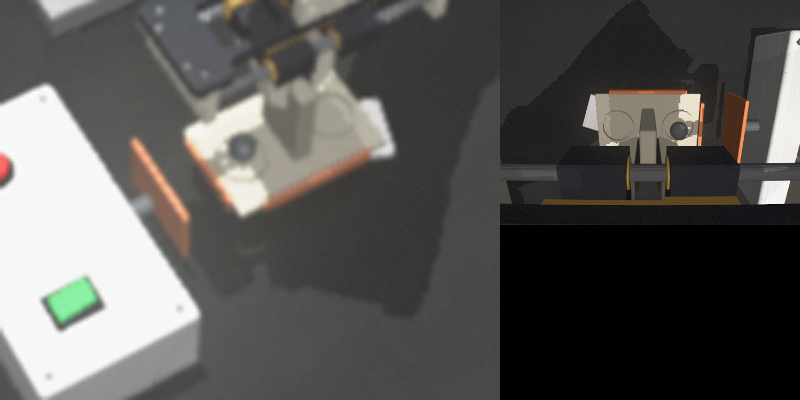

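The tray is turned with its short bar facing the plate, the plate is sprung out, and the ball is in its pocket. Now I press.

Request:
{"method": "apply_moves", "body": {"motion": [{"x": 0.3, "y": 0, "z": 0, "yaw": 0, "hand": -1}, {"x": 0.9, "y": 0, "z": 0, "yaw": 0, "hand": -1}, {"x": 1.7, "y": -0.1, "z": 0, "yaw": 0, "hand": -1}, {"x": 2.4, "y": -0.1, "z": 0, "yaw": 0, "hand": -1}, {"x": 3, "y": -0.2, "z": 0, "yaw": 0, "hand": -1}, {"x": 3.5, "y": -0.2, "z": 0, "yaw": 0, "hand": -1}, {"x": 3.9, "y": -0.2, "z": 0, "yaw": 0, "hand": -1}, {"x": 4.2, "y": -0.2, "z": 0, "yaw": 0, "hand": -1}, {"x": 4.4, "y": -0.2, "z": 0, "yaw": 0, "hand": -1}, {"x": 4.4, "y": -0.2, "z": 0, "yaw": 0, "hand": -1}]}}

```text
clock: 17.48
position: [0.542, 0.0112, 0.0715]
ee_rot: [-2.284, -2.157, 0.001]
force: [-1.8, 0.2, -2.2]
width: 0.148
gripper_force: 55.0
```

Request:
{"method": "apply_moves", "body": {"motion": [{"x": 0, "y": 0, "z": 0, "yaw": 0, "hand": -1}, {"x": 0, "y": 0, "z": 0, "yaw": 0, "hand": -1}, {"x": 0, "y": 0, "z": 0, "yaw": 0, "hand": -1}, {"x": 0, "y": 0, "z": 0, "yaw": 0, "hand": -1}]}}

```text
clock: 17.98
position: [0.5422, 0.0112, 0.0716]
ee_rot: [2.284, 2.157, -0.0]
force: [-1.9, -0.7, -2.8]
width: 0.146
gripper_force: 55.0
```

```bash
python3 - <<'E'
from h import *
F=[]
for i in range(5):
    b=get_image("wrist");F.append(observe()["force"])
o=observe();print(np.mean(F,0),o["position"],o["clock"])
im=get_image("scene");a=cv2.resize(im[210:330,230:380],(500,400),interpolation=cv2.INTER_CUBIC)
b=cv2.resize(b,(300,225));cv2.imwrite("pics/w8.png",np.hstack([a,np.pad(b,((0,175),(0,0),(0,0)))]))
E
```

```text
[-1.68426997 -0.90317232 -3.51010234] [0.54226384 0.01127217 0.07165255] 18.225
```

View pics/w8.png

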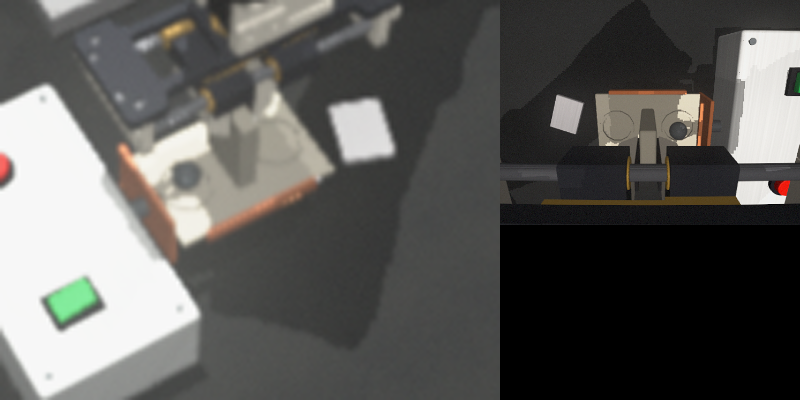

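The plate is visibly pressed in, with the short bar square to it and centred. Next I back off, raise the tray and carry it to the enclosure.

Request:
{"method": "apply_moves", "body": {"motion": [{"x": -0.2, "y": 0, "z": 0, "yaw": 0, "hand": -1}, {"x": -0.7, "y": 0, "z": 0, "yaw": 0, "hand": -1}, {"x": -1.5, "y": 0.1, "z": 0, "yaw": 0, "hand": -1}, {"x": -2.5, "y": 0.1, "z": 0.1, "yaw": 0, "hand": -1}, {"x": -3.6, "y": 0.1, "z": 0.4, "yaw": 0, "hand": -1}, {"x": -4.6, "y": 0.1, "z": 0.9, "yaw": 0, "hand": -1}, {"x": -5.4, "y": -0.2, "z": 1.5, "yaw": 0, "hand": -1}, {"x": -5.8, "y": -0.9, "z": 2.1, "yaw": 0, "hand": -1}, {"x": -5.9, "y": -2, "z": 2.6, "yaw": 0, "hand": -1}, {"x": -5.9, "y": -3.4, "z": 2.9, "yaw": 0, "hand": -1}]}}

```text
clock: 19.52
position: [0.4836, -0.0238, 0.1011]
ee_rot: [2.284, 2.156, 0.001]
force: [0.1, -1.1, -2.8]
width: 0.146
gripper_force: 55.0
```

Request:
{"method": "apply_moves", "body": {"motion": [{"x": 0, "y": -1.6, "z": 0.1, "yaw": 0, "hand": -1}, {"x": 0, "y": -3.3, "z": 0.1, "yaw": 0, "hand": -1}, {"x": 0, "y": -5.1, "z": 0.1, "yaw": 0, "hand": -1}, {"x": 0, "y": -6.9, "z": 0.1, "yaw": 0, "hand": -1}, {"x": 0, "y": -8.7, "z": 0.1, "yaw": 0, "hand": -1}, {"x": 0, "y": -10.5, "z": 0.1, "yaw": 0, "hand": -1}, {"x": 0, "y": -12.3, "z": 0.1, "yaw": 0, "hand": -1}, {"x": 0, "y": -14.1, "z": 0.1, "yaw": 0, "hand": -1}, {"x": 0, "y": -15.7, "z": 0.1, "yaw": 0, "hand": -1}, {"x": 0, "y": -16.9, "z": 0.1, "yaw": 0, "hand": -1}]}}

```text
clock: 20.78
position: [0.4832, -0.1928, 0.1016]
ee_rot: [-2.285, -2.156, 0.0]
force: [0.1, 0.3, -2.0]
width: 0.145
gripper_force: 55.0
```

Request:
{"method": "apply_moves", "body": {"motion": [{"x": 0, "y": -0.7, "z": 0, "yaw": 0, "hand": -1}, {"x": 0, "y": -1.1, "z": 0, "yaw": 0, "hand": -1}, {"x": 0, "y": -1.2, "z": 0, "yaw": 0, "hand": -1}, {"x": 0, "y": -1.2, "z": 0, "yaw": 0, "hand": -1}, {"x": 0, "y": -1.2, "z": 0, "yaw": 0, "hand": -1}, {"x": 0, "y": -1.2, "z": 0, "yaw": 0, "hand": -1}]}}

```text
clock: 21.52
position: [0.4833, -0.2035, 0.1017]
ee_rot: [2.284, 2.157, -0.0]
force: [-0.1, 0.2, -2.7]
width: 0.152
gripper_force: 55.0
```

```bash
python3 - <<'E'
from h import *
o=observe();print(o["clock"],o["position"],o["ee_rot"],o["force"],o["dq"].round(3))
im=get_image("scene");a=cv2.resize(im[120:280,200:350],(420,448),interpolation=cv2.INTER_CUBIC)
t=get_image("top");a2=cv2.resize(t[130:290,240:380],(380,448),interpolation=cv2.INTER_CUBIC)
cv2.imwrite("pics/w9.png",np.hstack([a,a2]))
get_image("wrist")
cm=camera_model("wrist")
for q in("enclosure_mouth","ball_center"):
    for r in silhouettes(q,"wrist")[:2]:
        rc=cv2.minAreaRect(np.argwhere(r["mask"])[:,::-1].astype(np.float32))
        print(q,r["p"],r["rect"],pix2world(cm,[rc[0]],.024 if q[0]=="e" else .08))
E
```

```text
21.525 [ 0.48328018 -0.20352223  0.1016607 ] [ 2.28400594e+00  2.15701786e+00 -2.15216449e-05] [-0.07672427  0.16512672 -2.67130197] [ 0.003 -0.001  0.001 -0.001 -0.001 -0.    -0.   ]
enclosure_mouth 0.94 [242.2, 153.5, 403.1, 262.6] [[ 0.5160581 -0.1987954  0.024    ]]
enclosure_mouth 0.8 [75.8, 225.3, 184.2, 362.5] [[ 0.35827273 -0.2616289   0.024     ]]
ball_center 0.8 [313.5, 225.3, 346.2, 260.7] [[ 0.51662192 -0.20508948  0.08      ]]
```

View pics/w9.png

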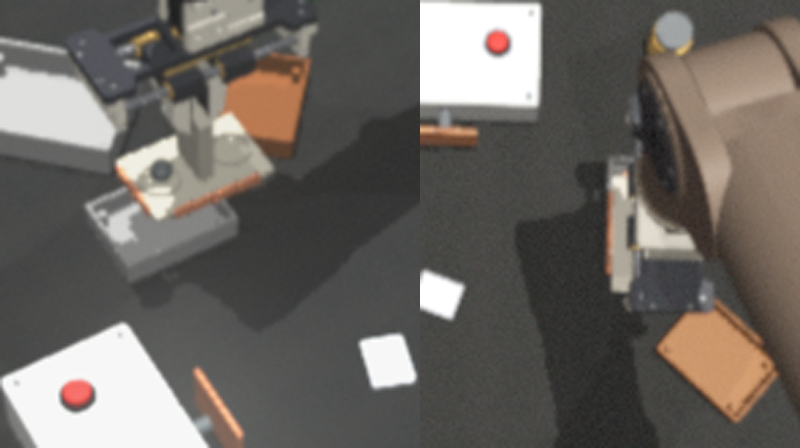

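The tray is level above the small gray enclosure with the ball in its pocket, the plate has sprung out, and nothing else has been disturbed.

```bash
python3 -c "
from cell import *
print(sign_off())"
```

```text
the job is handed in; nothing more can be done
None
```

The job is handed in: both contact bars pressed the plate about 8–9 mm in (from the arm's position and force), and the tray is held still and level about 4 cm above the small gray enclosure's rim, with the ball in its pocket.

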